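# Feel out the open weep gap in the sink-cabinet ledge

### The arm

A 6-joint arm with a two-finger parallel gripper is mounted at the origin on the work surface. World frame = base frame: x ahead of the robot, y to its left, z up, the work surface at z = 0. Lengths are in mm, angles in rad, forces in N, time in s.
With the tool pointing down it reaches from about 275 to 825 mm from the base axis. Payload 5.2 kg.
Tool frame: the origin (TCP) lies at the very end of the fingers, on their centre line; the grasp point (between the pads) lies 19 mm behind it; z points along the fingers, y is the direction in which the jaws open and shut (so a half turn about z gives the same grasp; the last joint's range is limited). The gripper opens to 93 mm and grips with 3 to 60 N. Pads are 15 mm wide; open, the fingers measure 128 mm over their backs; the gripper's body (75 mm by 188 mm) begins 65 mm behind the grasp point.
Start: joints at [0.994, 0.259, 1.535, -0, 1.348, -0.203], TCP at [200.814, 512.034, 188.453] pointing down, gripper open.
Joint ranges: [-3.14, 3.14], [-0.91, 2.08], [0.19, 2.58], [-1.22, 4.36], [0.22, 2.71], [-3.12, 3.12]. Speed limits (rad/s): [2.57, 2.57, 3.14, 3.14, 3.14, 3.14].

### API

Orientations are given as [roll, pitch, yaw] about the fixed x, y, z axes, in that order (R = Rz(yaw) Ry(pitch) Rx(roll)).
In Python, from bench import robot gives the robot as it stands. The module is installed in compiled form; this text tells all that it offers. Calls block until the motion is done:
- robot.move_ptp(position, orientation): joint-space move of the TCP to a pose.
- robot.move_linear(position, ori=None, speed=150, f_stop=None): straight line of the TCP; ori=None keeps the orientation; speed is the mean speed in mm/s. With f_stop (N) it stops when the force on the tool has changed by that much, and returns True; else False.
- robot.move_j(angles): joint-space move.
- robot.move_gripper(opening): opening from 0.0 (shut) to 1.0 (fully open); the grip force is fixed at half the most; returns when the fingers have stopped.
- robot.sleep(seconds).
- robot.inverse_kinematics(position, orientation): joint angles nearest the present ones, or None.
- robot.get_image(name): name is "side" or "top" or "wrist"; returns a dict with "img" (400x640x3 uint8, blue, green, red), "fovy" (degrees; the focal length in pixels is half the picture's height over the tangent of half this angle, whatever the lens; pixels are square), "cx", "cy" (the principal point, pixels), "eye" and "orientation" of the camera in the world. Camera axes: x right, y down, z forward; pixel columns grow to the right and rows downward; lengths in mm; the calibration is good to about 2 mm. A picture is of the moment at which its call begins. There is no depth.
A pose or a line that the arm cannot do raises robot.MotionError and nothing moves.
- robot.hand_in(): hands the job in, once; it reports no verdict.
Readings, each from a call of its own:
- robot.current_t(): time.
- robot.current_qpos(): joint angles.
- robot.current_joint_vel(): joint speeds.
- robot.current_joint_efforts(): joint torques, N m.
- robot.current_tcp_pos(): TCP position.
- robot.current_eef_rot(): TCP orientation.
- robot.current_contact_force(): force on the tool from outside, world axes, zero at the start.
- robot.current_ft_torque(): the same for the moment, N m.
- robot.current_gripper_width(): opening from 0.0 (shut) to 1.0 (fully open).
Only numpy, scipy, OpenCV 4.12 (cv2) and the standard library are available. Lean on these libraries where they do the work, as an engineer would, in place of code of your own. Each camera call takes 0.05 s, during which the arm holds its last target.

### The job

Three of the four narrow gaps in the tiled ledge are blocked deep inside with hard old grout that is hard to make out by eye. Use the tile scraper standing in the grey caddy as a feeler: find the gap that takes its blade right down, slide it in there until its shoulder rests on the tiles, then let go and leave it standing to mark that gap. Do not ram the tiles, and leave the other things where they are.

Things in the scene. Friction and masses are not known exactly. Their poses are not given: they have to be found in the camera images.
- scraper: Tile scraper, about 105 to 170 g, standing upright blade down in the caddy. Origin: centre of the blade's lower edge; z up along the tool, x along the blade's width, y through its thickness. Steel blade 45 wide (x), 4 thick (y), z 0 to 45; black shoulder 46 x 28, z 45 to 57; wooden handle 30 (x) x 18 (y), z 57 to 130. A half turn about z makes no difference. Grip it firmly from above across the 18 mm.
- scraper_tip (a point): Centre of the scraper blade's lower edge (its origin), 100 mm below scraper_grip.
- scraper_grip (a point): Point on the axis of the scraper's wooden handle, 100 mm above the blade's lower edge and 30 mm below the handle's top: a good place to grip.
- caddy: Grey plastic caddy, fixed, 74 (x) x 44 (y) x 55 high, with a slot 56 x 14 in its top in which the scraper's blade hangs 45 mm deep, the shoulder resting on the top. Origin at the centre of its underside, z up. The scraper lifts straight out.
- ledge: Fixed white-tiled ledge 90 (x) x 300 (y) x 60 high, origin at the centre of its underside, z up. In its top are four straight upright gaps, alike to look at, each 60 long (x) and 9 wide (y), at y = -90, -30, +30 and +90 mm. In three of them (which three varies) hard grout fills the gap from some 24 to 32 mm below the top and stops the blade rigidly there; the fourth is open to at least 50 mm, so that the blade goes in its full 45 mm, the tip then 15 mm above the underside.
- gap1 (a point): Centre of the mouth of gap 1 of the ledge (y = -90 mm in the ledge's frame), level with the tile tops 60 mm above the ledge's underside. It does not tell whether the gap is open.
- gap2 (a point): Centre of the mouth of gap 2 of the ledge (y = -30 mm in the ledge's frame), level with the tile tops 60 mm above the ledge's underside. It does not tell whether the gap is open.
- gap3 (a point): Centre of the mouth of gap 3 of the ledge (y = 30 mm in the ledge's frame), level with the tile tops 60 mm above the ledge's underside. It does not tell whether the gap is open.
- gap4 (a point): Centre of the mouth of gap 4 of the ledge (y = 90 mm in the ledge's frame), level with the tile tops 60 mm above the ledge's underside. It does not tell whether the gap is open.
- jar: Closed glass jar, 72 across, 95 high, bystander; origin at the centre of its underside.
- pail_lid: Yellow pail lid lying flat, 190 across, 14 high, bystander; origin at the centre of its underside.
- squeeze_bottle: White plastic squeeze bottle, 60 across, 170 high, bystander; origin at the centre of its underside.
- tumbler: Steel tumbler, 72 across, 90 high, bystander; origin at the centre of its underside.
- soap_bowl: White ceramic bowl, 110 across, 45 high, bystander; origin at the centre of its underside.
- brush: Green hand brush lying on the surface, bystander; origin at its underside, x along the handle.
Mind the look-alikes: they are no part of the job. There is more than one size of the scraper; the one meant has the size given above.

How it is judged:
By the outcome, as a careful person would: the job done as asked, in the order asked, and still so for the second after the job is handed in, with the robot touching nothing.
It also fails if it takes over 51 s, if anything falls off the work surface, if the arm or the gripper's body presses on something with over 40 N, if the wrist force passes 120 N, or if a joint passes its speed limit or range.

## Working session

There is one attempt and no reset: what is moved stays moved. The work goes in short steps, each a Python script; the robot and the scene stay as the last script left them, time stands still between calls to the robot, and variables do not carry over. Pictures are saved under pics/ and viewed, and the job is handed in when it is done.

```bash
mkdir -p pics; python3 - <<'E'
from bench import robot
import cv2,pickle
d={}
for n in("side","top","wrist"):
    r=robot.get_image(n); d[n]=r; cv2.imwrite(f"pics/{n}0.png",r["img"])
    print(n,{k:r[k] for k in r if k!="img"})
pickle.dump(d,open("im0.pkl","wb"))
print(robot.current_t(),robot.current_eef_rot(),robot.current_gripper_width())
E
```

```text
side {'fovy': 56.451740092711375, 'cx': 321.25445021492374, 'cy': 203.40219672901563, 'eye': array([  331.59050484, -1043.20766983,   767.87698269]), 'orientation': array([-2.14055285,  0.01125981, -0.14902975])}
top {'fovy': 43.28297785144185, 'cx': 320.7389778756511, 'cy': 194.6737480918772, 'eye': array([ 201.79598873,   -2.31518283, 1680.34035264]), 'orientation': array([-2.96359648e+00, -1.36273113e-03, -1.56645776e+00])}
wrist {'fovy': 67.22262199597293, 'cx': 317.19226884936415, 'cy': 197.7635531558493, 'eye': array([130.01248153, 539.02299162, 384.92582839]), 'orientation': array([2.86197288e+00, 1.35272463e-03, 1.19774947e+00])}
0.15 [-3.14029612e+00 -2.79121711e-04  2.76778870e+00] 0.9998155034850189
```

View pics/side0.png

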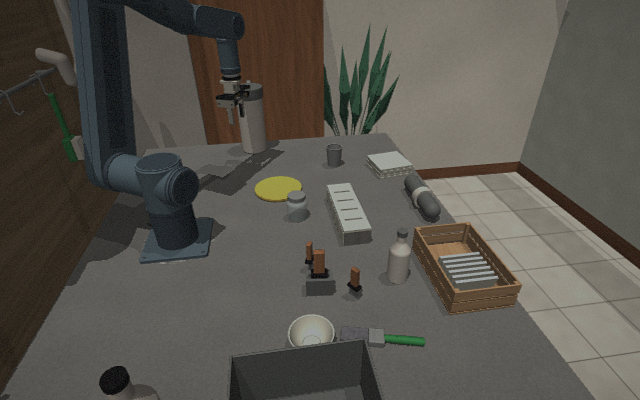

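View pics/top0.png

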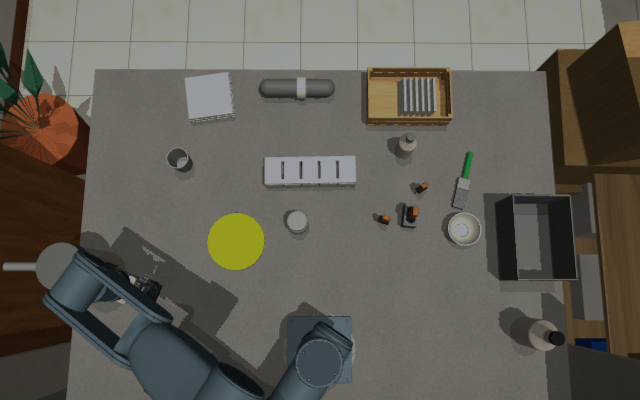

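View pics/wrist0.png

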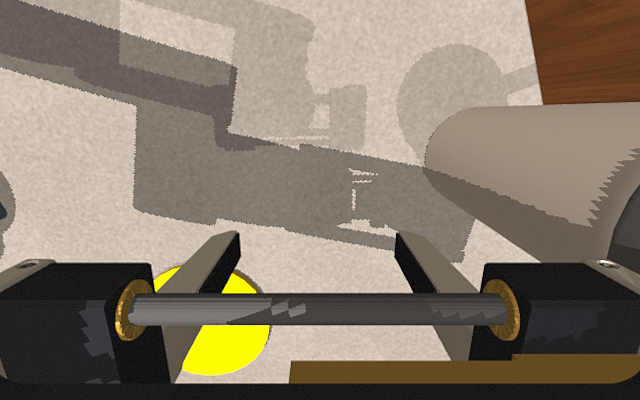

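The side view shows the caddy with the scraper at (320,270), smaller look-alikes at (309,252) and (355,280), and the ledge at (347,213). In the top view the caddy is at (411,214) and the ledge spans (264..356, 157..186).

```bash
cat > h.py <<'E'
import numpy as np,cv2,pickle
from scipy.spatial.transform import Rotation as R
def cam(r):
    return (200/np.tan(np.radians(r["fovy"])/2),r["cx"],r["cy"],np.array(r["eye"]),R.from_euler("xyz",r["orientation"]).as_matrix())
def cast(r,px,z):
    f,cx,cy,e,M=cam(r); px=np.atleast_2d(px).astype(float)
    d=np.c_[(px[:,0]-cx)/f,(px[:,1]-cy)/f,np.ones(len(px))]@M.T
    return e+d*((z-e[2])/d[:,2])[:,None]
def proj(r,p):
    f,cx,cy,e,M=cam(r); q=(np.atleast_2d(p)-e)@M
    return np.c_[f*q[:,0]/q[:,2]+cx,f*q[:,1]/q[:,2]+cy]
E
python3 - <<'E'
from h import *
d=pickle.load(open("im0.pkl","rb"))
t=d["top"]
print(cast(t,[[411,214]],100),cast(t,[[283,168],[301,168],[319,168],[337,168],[310,169]],60))
i=t["img"]
a=cv2.resize(i[140:250,350:480],None,fx=6,fy=5.4,interpolation=cv2.INTER_CUBIC)
cv2.imwrite("pics/topz.png",a)
s=d["side"]["img"]; cv2.imwrite("pics/sidez.png",cv2.resize(s[225:310,280:400],None,fx=6.5,fy=6.5,interpolation=cv2.INTER_CUBIC))
w=d["wrist"]
from bench import robot
M=R.from_euler("xyz",robot.current_eef_rot()).as_matrix()
print((w["eye"]-robot.current_tcp_pos())@M, M.T@cam(w)[4])
E
```

```text
[[ 425.27807003 -289.12553793  100.        ]] [[582.08994774 121.55825378  60.        ]
 [582.36642875  62.21374665  60.        ]
 [582.64293737   2.86331482  60.        ]
 [582.91947359 -56.4930426   60.        ]
 [579.12347862  32.51184742  60.        ]]
[  75.7269882    -0.5628102  -197.06586978] [[ 7.56724303e-04 -9.61082816e-01 -2.76259386e-01]
 [ 9.99999712e-01  7.42857063e-04  1.54843342e-04]
 [ 5.64039613e-05 -2.76259424e-01  9.61083101e-01]]
```

View pics/topz.png

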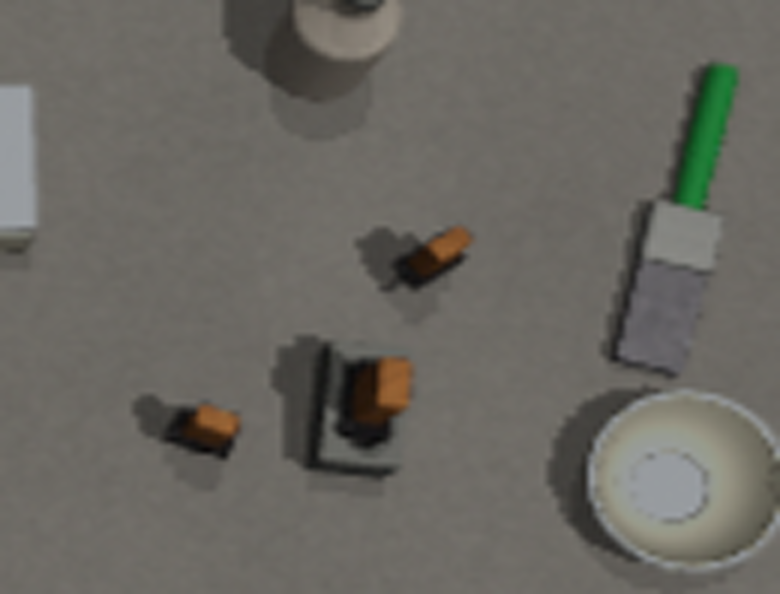

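View pics/sidez.png

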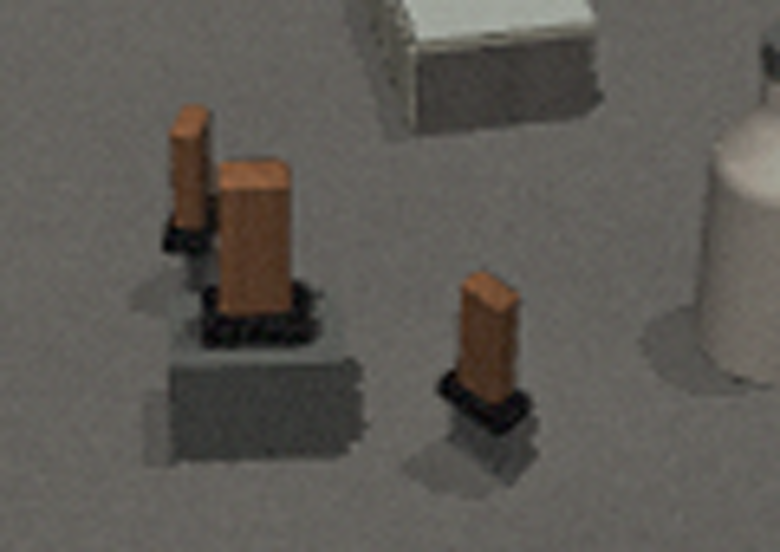

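```bash
python3 - <<'E'
from h import *
from bench import robot
pi=np.pi; d={}
print(robot.inverse_kinematics([530,33,190],[pi,0,0]))
robot.move_ptp([530,33,190],[pi,0,0])
d["L"]=robot.get_image("wrist")
robot.move_ptp([380,-289,240],[pi,0,0])
d["S"]=robot.get_image("wrist"); d["top"]=robot.get_image("top");d["side"]=robot.get_image("side")
pickle.dump(d,open("im1.pkl","wb"))
cv2.imwrite("pics/L1.png",d["L"]["img"]);cv2.imwrite("pics/S1.png",d["S"]["img"])
print(robot.current_t(),robot.current_qpos(),robot.current_tcp_pos(),robot.current_eef_rot(),robot.current_contact_force())
E
```

```text
[-1.48013097e-01  2.23407398e-01  1.57751824e+00 -4.44089210e-16
  1.34066701e+00  1.42278323e+00]
3.775 [-8.82292729e-01  9.46403927e-02  1.61086422e+00  2.37411292e-04
  1.43653933e+00  6.86657995e-01] [ 380.62558171 -288.05452521  239.79805695] [-3.14109449e+00  1.04158026e-04  1.81379773e-03] [0.59927661 0.18147423 0.13023137]
```

View pics/L1.png

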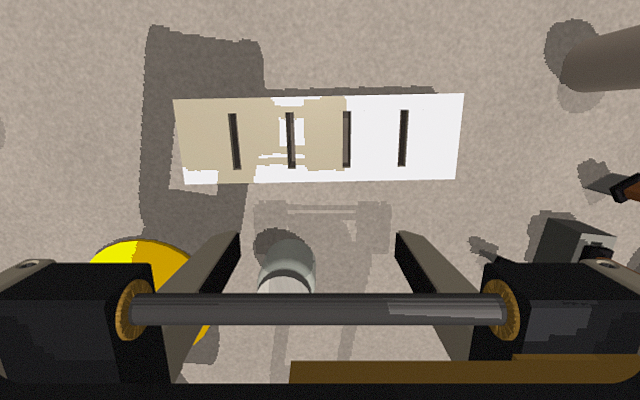

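View pics/S1.png

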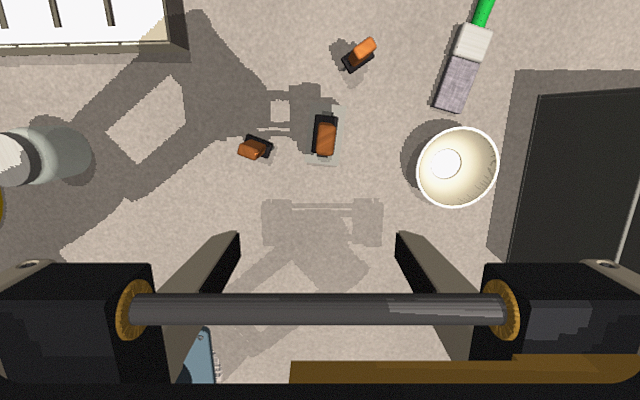

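L1 shows four gaps at columns ≈235, 291, 347, 403 and rows 110–168. S1 shows the scraper handle at (325,138), clear of the look-alikes.

```bash
python3 - <<'E'
from h import *
d=pickle.load(open("im1.pkl","rb"))
S=d["S"]["img"]
cv2.imwrite("pics/Sz.png",cv2.resize(S[85:185,280:370],None,fx=6,fy=6,interpolation=cv2.INTER_NEAREST))
L=d["L"]["img"]; g=cv2.cvtColor(L,cv2.COLOR_BGR2GRAY)
cv2.imwrite("pics/Lz.png",cv2.resize(L[85:195,165:475],None,fx=2.5,fy=2.5,interpolation=cv2.INTER_NEAREST))
m=np.zeros_like(g); m[100:180,190:450]=(g[100:180,190:450]<125)*255
n,l,st,c=cv2.connectedComponentsWithStats(m)
G=[]
for i in range(1,n):
    if st[i,4]>100:
        ys,xs=np.where(l==i)
        cnt=np.c_[xs,ys].astype(np.float32); rr=cv2.minAreaRect(cnt)
        w=cast(d["L"],cnt,60)
        # x mean per row -> line fit
        vx,vy,x0,y0=cv2.fitLine(w[:,:2].astype(np.float32),cv2.DIST_L2,0,.01,.01).ravel()
        print(st[i],rr,np.round([x0,y0,np.degrees(np.arctan2(vy,vx))],2),np.round(w.min(0)[:2],1),np.round(w.max(0)[:2],1))
hsv=cv2.cvtColor(S,cv2.COLOR_BGR2HSV)
o=((hsv[...,0]<20)&(hsv[...,1]>130)).astype(np.uint8)*255
for y in range(100,166,2): print(y,[tuple(map(int,S[y,x])) if 0 else int(hsv[y,x,2]) for x in range(306,346,1)])
E
```

```text
[343 111   8  57 418] ((346.5, 139.0), (56.0, 7.0), 90.0) [579.98   2.     0.92] [548.8  -1.9] [607.9   6.2]
[398 110  10  57 414] ((402.5262451171875, 138.00137329101562), (7.463354587554932, 56.3956298828125), 3.012787342071533) [580.8  -58.16   1.22] [550.  -62.5] [609.1 -53.7]
[228 113  13  57 446] ((234.15841674804688, 141.0841522216797), (56.71711349487305, 7.860793590545654), 84.2894058227539) [576.41 122.27   1.37] [546.3 117.5] [605.6 127. ]
[285 112  11  57 433] ((290.0623779296875, 139.9973907470703), (56.28449249267578, 8.117956161499023), 87.61405944824219) [578.21  62.05   1.37] [547.5  57.3] [606.8  66.9]
100 [116, 122, 119, 122, 118, 120, 118, 118, 114, 115, 116, 113, 115, 117, 118, 122, 123, 118, 113, 110, 108, 114, 115, 115, 117, 121, 121, 112, 102, 143, 200, 187, 180, 184, 186, 188, 185, 187, 190, 190]
102 [120, 116, 117, 122, 116, 114, 119, 115, 115, 114, 116, 114, 113, 112, 118, 115, 112, 118, 120, 118, 117, 116, 116, 111, 112, 114, 117, 116, 111, 112, 120, 138, 158, 197, 199, 197, 195, 195, 191, 190]
104 [117, 113, 107, 114, 115, 114, 114, 112, 114, 113, 110, 11
[... 5351 characters left out ...]
 160, 157, 165, 185, 184, 182, 183, 180, 184, 187, 188, 193, 186, 187, 188, 192, 191]
160 [179, 182, 180, 180, 177, 179, 178, 184, 182, 182, 181, 180, 177, 177, 170, 154, 159, 157, 159, 155, 160, 171, 154, 162, 182, 179, 182, 181, 185, 181, 182, 177, 181, 183, 189, 194, 190, 190, 194, 195]
162 [185, 172, 175, 175, 181, 180, 183, 182, 182, 183, 180, 183, 181, 183, 183, 178, 180, 177, 176, 178, 176, 176, 176, 179, 185, 185, 182, 183, 184, 183, 183, 181, 184, 187, 188, 184, 193, 191, 192, 196]
164 [182, 161, 164, 167, 170, 172, 171, 164, 162, 163, 165, 167, 165, 163, 165, 165, 171, 170, 173, 179, 177, 180, 183, 187, 182, 185, 183, 181, 183, 181, 181, 184, 186, 190, 182, 180, 184, 188, 188, 188]
```

View pics/Sz.png

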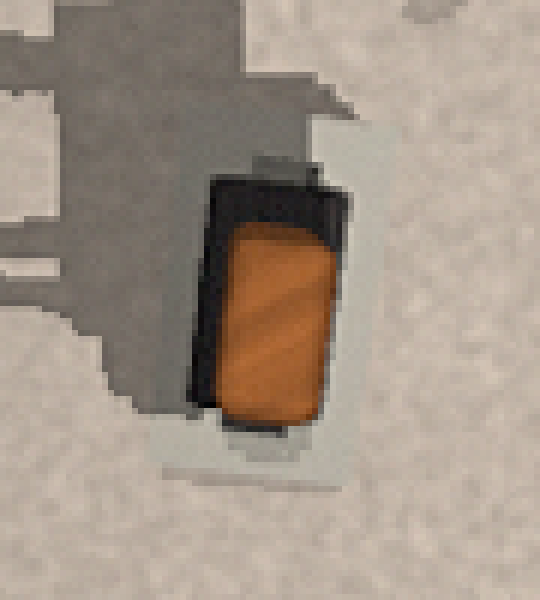

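View pics/Lz.png

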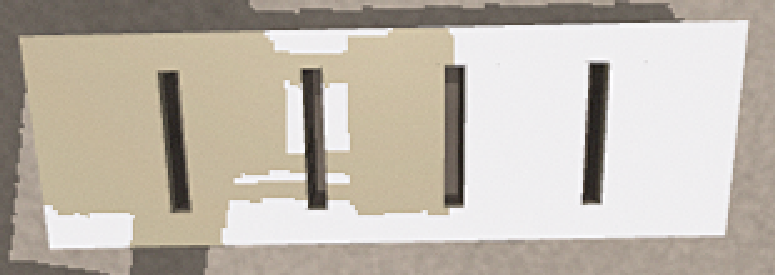

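```bash
python3 - <<'E'
from h import *
d=pickle.load(open("im1.pkl","rb")); s=d["S"]
z=lambda p:np.array(p)/6-0.5*0+np.array([280,85])-0.5
sh=cast(s,z([[212,178],[190,405],[350,193]]),67)
ht=cast(s,z([[235,235],[218,415],[337,250],[318,420]]),140)
for a,b,P in((0,1,sh),(0,1,ht),(2,3,ht)):
    v=P[a]-P[b]; print(np.degrees(np.arctan2(v[1],v[0])),np.linalg.norm(v))
print(sh,ht,ht.mean(0)); print("w",sh[2]-sh[0])
cd=cast(s,z([[163,468],[350,487],[398,128],[140,410]]),55);print(cd)
v=cd[2]-cd[1];print(np.degrees(np.arctan2(v[1],v[0])))
v=cd[0]-cd[1];print(np.degrees(np.arctan2(v[1],v[0]))-90)
for n in("top","side"):
    hs=cv2.cvtColor(d[n]["img"],cv2.COLOR_BGR2HSV)
    m=((hs[...,0]<20)&(hs[...,1]>110)&(hs[...,2]>60)).astype(np.uint8)
    k,l,st,c=cv2.connectedComponentsWithStats(m)
    for i in range(1,k):
        if 20<st[i,4]<400: print(n,st[i],c[i])
    print(n,proj(d[n],ht.mean(0)))
E
```

```text
-5.772836061554149 44.93271555978181
-5.380831493637936 28.867834683164617
-5.49194939127949 27.34983919824822
[[ 454.912879   -286.06105647   67.        ]
 [ 410.20803936 -281.54151667   67.        ]
 [ 452.09686771 -313.37541203   67.        ]] [[ 446.78569751 -290.3424739   140.        ]
 [ 418.04507202 -287.6353858   140.        ]
 [ 444.47725105 -306.69440714  140.        ]
 [ 417.25295703 -304.07686648  140.        ]] [ 431.6402444  -297.18728333  140.        ]
w [ -2.81601129 -27.31435556   0.        ]
[[ 395.26233197 -275.49089612   55.        ]
 [ 391.24699968 -315.40949538   55.        ]
 [ 464.61967949 -323.61475894   55.        ]
 [ 407.5810119  -270.73335068   55.        ]]
-6.380873035022866
-5.743947879551868
top [447  82   2  22  25] [447.12  93.52]
top [450  88   2  20  27] [450.25925926  98.48148148]
top [382  95  16   3  25] [389.    95.72]
top [593 159  47   8 187] [623.25668449 163.47058824]
top [421 182   7   7  29] [424.31034483 184.86206897]
top [555 184  27   9 213] [567.53521127 188.14553991]
top [383 215   6   5  22] [385.18181818 216.95454545]
top [576 238  22  16 325] [586.23076923 245.85538462]
top [[415.85357562 210.16600533]]
side [306 242   6  18  71] [308.45070423 250.47887324]
side [314 250  11  23 231] [318.58441558 261.12554113]
side [351 267   9  20 129] [354.17829457 276.17829457]
side [475 298   9   9  24] [478.75 302.5 ]
side [[319.43182257 250.4505081 ]]
```

```bash
python3 - <<'E'
from h import *
from bench import robot
pi=np.pi; o=[pi,0,np.radians(-5.6)]
robot.move_gripper(0.6)
robot.move_ptp([431.4,-297.3,185],o)
print(robot.current_tcp_pos(),robot.current_eef_rot())
print(robot.move_linear([431.4,-297.3,91],o,speed=100,f_stop=12),robot.current_tcp_pos())
robot.move_gripper(0.0)
print(robot.current_gripper_width()*93,robot.current_contact_force(),robot.current_tcp_pos(),robot.current_ft_torque())
a=robot.get_image("side");cv2.imwrite("pics/g1.png",cv2.resize(a["img"][170:310,240:400],None,fx=5,fy=4))
print(robot.current_t())
E
```

```text
[ 431.11000366 -296.74823834  183.98352744] [-3.13985072e+00  2.34907085e-03 -9.61876282e-02]
False [ 431.78766093 -297.75979417   91.72932683]
17.853275686161894 [-0.56843901  1.23239008  0.84340477] [ 431.40547282 -297.26315107   90.9992789 ] [ 0.04952307  0.17449402 -0.05986716]
6.7833
```

View pics/g1.png

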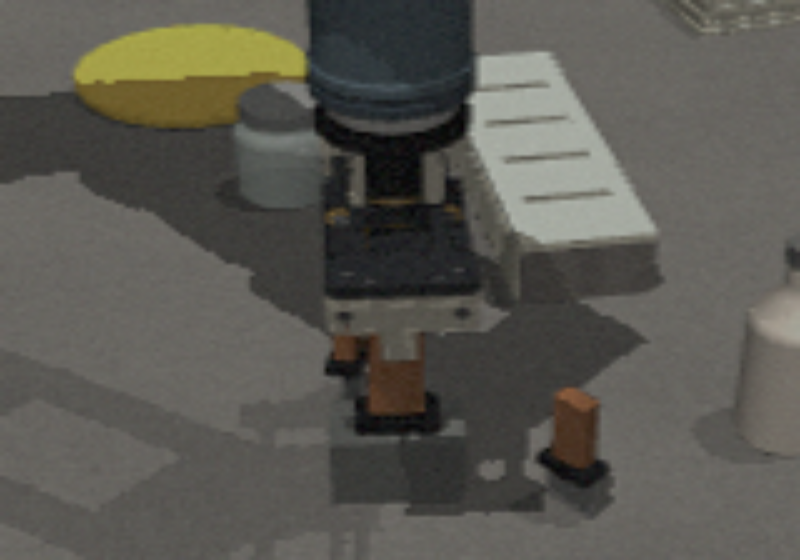

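```bash
python3 - <<'E'
from h import *
from bench import robot
pi=np.pi; o=[pi,0,np.radians(-5.6)]; o2=[pi,0,np.radians(1.35)]
robot.move_linear([431.4,-297.3,215],o,speed=120)
print(robot.current_contact_force(),robot.current_gripper_width()*93)
robot.move_ptp([580.6,-58.1,215],o2)
robot.move_linear([580.6,-58.1,155],o2,speed=100)
robot.sleep(.2)
print(robot.current_tcp_pos(),robot.current_eef_rot(),robot.current_contact_force())
d={n:robot.get_image(n) for n in("wrist","side","top")}
pickle.dump(d,open("im2.pkl","wb"))
cv2.imwrite("pics/w2.png",d["wrist"]["img"])
cv2.imwrite("pics/s2.png",cv2.resize(d["side"]["img"][140:260,290:410],None,fx=5,fy=5))
print(robot.current_t())
E
```

```text
[ 0.71717895 -0.16275775 -1.10902671] 17.877558023709106
[581.12028097 -58.25138764 155.88289704] [ 3.14108288e+00 -1.54675370e-03  2.35831646e-02] [-0.50698356  0.30865295 -0.80349424]
10.1583
```

View pics/w2.png

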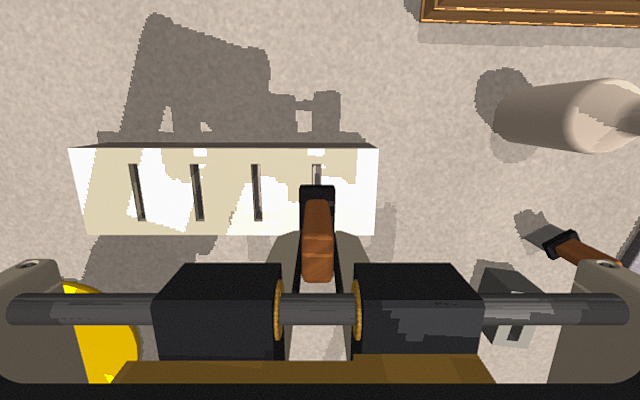

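View pics/s2.png

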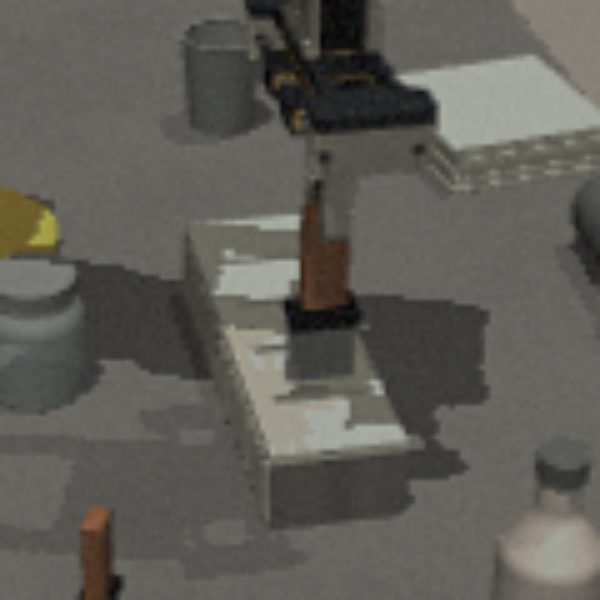

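```bash
python3 - <<'E'
from h import *
d=pickle.load(open("im2.pkl","rb"));w=d["wrist"]
g=cv2.cvtColor(w["img"],cv2.COLOR_BGR2GRAY)
for r0,c0,c1 in((155,120,150),(155,185,210),(155,245,268),(155,305,328)):
    r1=228 if c0<300 else 183
    m=np.zeros_like(g); m[r0:r1,c0:c1]=(g[r0:r1,c0:c1]<130)*255
    n,l,st,c=cv2.connectedComponentsWithStats(m); i=1+st[1:,4].argmax()
    ys,xs=np.where(l==i); P=cast(w,np.c_[xs,ys],60)
    print(st[i],P.mean(0).round(2),P.min(0).round(1),P.max(0).round(1),np.round(np.degrees(np.polyfit(P[:,0],P[:,1],1)[0]),2))
print(g[170:182:3,300:335])
# shoulder edges at its top z
for row in(188,192,196):print(row,g[row,292:342])
E
```

```text
[129 164  17  57 446] [576.75 122.43  60.  ] [546.3 118.1  60. ] [604.9 127.1  60. ] 1.23
[190 164  14  57 467] [577.67  62.18  60.  ] [547.8  57.5  60. ] [606.3  66.9  60. ] 1.29
[251 164  11  57 362] [577.86   2.81  60.  ] [549.2  -2.   60. ] [607.8   6.6  60. ] 2.04
[312 164   9  19 119] [600.41 -58.08  60.  ] [591.  -61.6  60. ] [609.3 -53.4  60. ] -0.42
[[212 212 210 210 211 211 213 211 212 214 217 189 119 206 206 183 112 118
  122 117 119 169 219 213 210 209 212 211 213 212 212 211 211 212 212]
 [210 213 211 211 210 210 212 211 210 214 217 189 122 203 192 141  89  98
   97 105 121 169 220 213 212 214 213 208 212 213 211 212 212 210 212]
 [211 211 212 211 210 211 212 213 212 214 217 192 119 201 183  94  80  82
   77  89 132 223 255 254 252 251 252 252 246 201 203 206 204 203 204]
 [211 212 210 212 213 210 208 212 212 210 217 192 117 202 177  76  81  84
   78  84 133 231 255 252 251 251 251 251 250 251 251 251 251 251 251]]
188 [210 213 211 211 211 221 201  73   3  17  31  14  22  20  23  24  21  24
  21  27  21  30  22  21  19  23  15  18  25  18  10  19  18  21  19  23
  28  16  25  24  20  11  81 223 255 252 250 251 251 250]
192 [212 209 210 211 212 222 201  39  12  21  28  25  28  20  29  31  25  29
  29  29  26  26  29  27  28  30  14  24  25  24  29  25  29  29  25  23
  26  24  23  27  29  23   0 186 255 254 251 250 251 250]
196 [211 208 212 209 210 219 201  37  10  22  21  28  22  25  21  27  21  26
  18  24  29  18  24  20  28  26  25  23  16  21  28  23  32  25  27  25
  28  22  33  25  23   9  34 198 255 253 251 250 250 250]
```

```bash
cat > p.py <<'E'
from h import *
from bench import robot
pi=np.pi; o=[pi,0,np.radians(1.35)]
def probe(x,y):
    robot.move_linear([x,y,150],o,speed=120); robot.sleep(.25)
    hit=robot.move_linear([x,y,94.5],o,speed=30,f_stop=8)
    p=robot.current_tcp_pos()
    print("hit",hit,"tip z",p[2]-81,"depth",60-(p[2]-81),p,robot.current_contact_force(),robot.current_gripper_width()*93,"t",robot.current_t())
    return hit,60-(p[2]-81)
E
python3 -c "
from p import *
h,d=probe(580.4,-58.2)
if h and d<40: robot.move_linear([580.4,-58.2,160],o,speed=100)
"
```

```text
hit True tip z 31.357378226652983 depth 28.642621773347017 [580.43626352 -57.99550325 112.35737823] [-0.47073977 -0.14682628  4.5118899 ] 17.793636791387303 t 11.8583
```

```bash
python3 -c "
from p import *
for x,y in((579,2.1),(577.8,62.1),(576.5,122.2)):
    robot.move_linear([x,y,160],o,speed=150)
    h,d=probe(x,y)
    if h and 20<d<36: robot.move_linear([x,y,160],o,speed=100)
    else: break
"
```

```text
hit True tip z 28.711399895790564 depth 31.288600104209436 [578.93654739   2.23346732 109.7113999 ] [-0.66256397 -0.44887617  3.8071743 ] 17.619785347201695 t 14.7917
hit True tip z 14.665043456686078 depth 45.33495654331392 [577.76847236  62.14105799  95.66504346] [-0.39673343  0.89269183  4.95063271] 17.659790739394424 t 18.25
```

```bash
python3 -c "
from p import *
robot.move_gripper(0.5)
robot.sleep(.2)
robot.move_linear([577.8,62.1,185],o,speed=80)
robot.move_ptp([470,62,260],o)
robot.sleep(.3)
for n in('side','wrist','top'):
    a=robot.get_image(n)
    cv2.imwrite(f'pics/e_{n}.png',a['img'])
    if n=='side': cv2.imwrite('pics/e_sz.png',cv2.resize(a['img'][140:260,290:410],None,fx=5,fy=5))
print(robot.current_t(),robot.current_contact_force())
"
```

```text
21.45 [-1.18545247  0.18313577 -0.70090457]
```

View pics/e_sz.png

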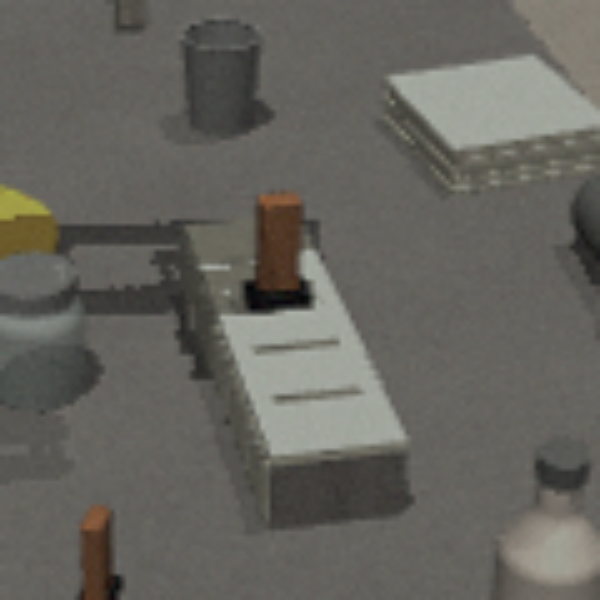

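View pics/e_wrist.png

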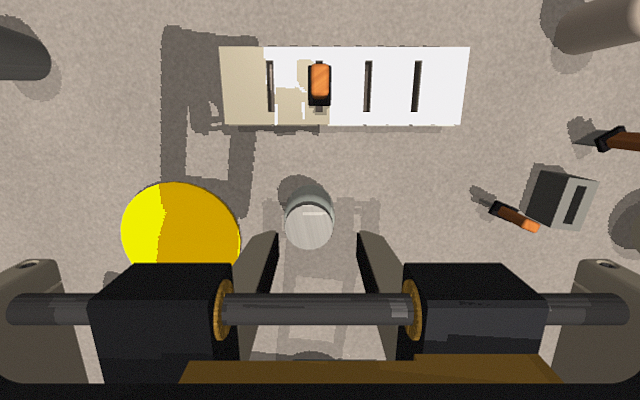

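View pics/e_top.png

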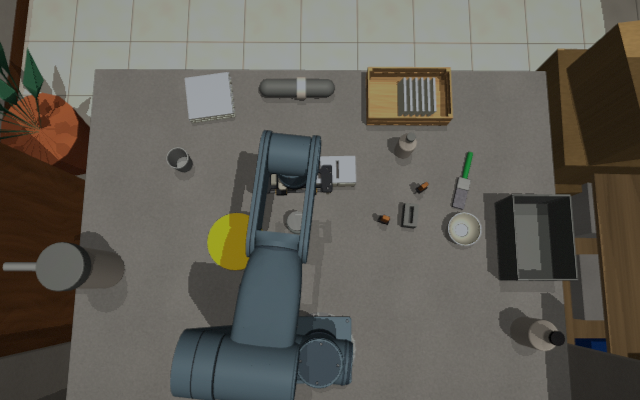

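The scraper stands upright, its shoulder on the tiles at (319,85) in the wrist view. The caddy is empty and the bystanders look unmoved, so I'm handing in.

```bash
python3 -c "
from bench import robot
robot.hand_in(); print(robot.current_t())"
```

```text
the job is handed in; nothing more can be done
the job is handed in; nothing more can be done
```

The scraper is standing, released, in gap 3 (ledge y = +30 mm), which took its blade the full 45 mm. I handed the job in at about 21.5 s of the 51 s allowed.

| Gap | Blade depth reached | Result |
|---|---|---|
| 1 | 28.6 mm | blocked |
| 2 | 31.3 mm | blocked |
| 3 | 45.3 mm | open, shoulder on the tiles |
| 4 | not probed | already found the open one |

I probed with an 8 N force stop, and the force readings right after the stops were about 4 to 5 N.

The last pictures show the scraper upright with its shoulder on the tiles and the gripper clear. The caddy is empty, and by eye the other things had not moved. No check failed or disagreed. The two camera measurements of the gaps agreed to about 1 mm across the gaps and about 2 mm along them.

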